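Put the stray tee back in its bin on the cabinet door

TASK

Swing the grey cabinet's door wide open by its handle, to about a right angle, then find the one tee among the pipe fittings in the wooden crate and put it down gently in the wide empty bin on the inside of the door. Leave the door standing open, leave the other fittings in the crate, and do not disturb the paint can or the pipe wrench on the bench.

Things in the scene. Friction and masses are not known exactly. Their poses are not given: they have to be found in the camera images.
- door (a joint): the cabinet door's hinge angle (rad): 0 shut, growing as it swings out towards the robot side, stop at 1.75; it may start up to 0.1 ajar; no latch, light friction (about 1 N at the handle), stays where it is left. Door panel 296 mm wide, 15 mm thick, its bottom edge 12 mm and its top edge 292 mm above the bench
- door_hinge (a point): a point on the door's vertical hinge line, 262 mm above the bench. It turns with the door: its y axis points along the panel from the hinge to the free edge, its x axis points out of the panel's inner face (into the cabinet when shut), z up. Panel faces at x = -1 mm (inner) and -16 mm (outer)
- handle_grip (a point): grip point on the axis of the door's handle, a vertical round steel bar 12 mm thick, 35 mm (to its axis) off the door's outer face and 262 mm from the hinge line along the door; the point is 262 mm above the bench, the bar runs from 26 mm above it to 70 mm below; stand-offs to the door 14 mm above and 58 mm below it. Can be pinched from above, a finger on either side of the bar. Axes as door_hinge
- handle: the door's handle as a whole (bar and stand-offs); origin on the bar's axis 24 mm below handle_grip
- cabinet: grey steel bench cabinet 200 deep x 300 wide x 300 mm high, fixed; origin under its centre, front faces its -x, door hinged at its -y side. Two blue stock bins hang side by side on the inside of the door, open to the top: a narrow one (76 mm wide) by the hinge full of plugs, and a wide empty one by the free edge
- bin_floor (a point): centre of the inner floor of the wide empty bin on the door's inside, 200 mm above the bench; axes as door_hinge (x away from the panel, y to the free edge). Inside 130 mm along x, 118 mm along y, walls 3 mm; back and rear sides 59 mm above the floor, sides sloping down to a front lip (+x) 33 mm above the floor. Clear of the cabinet when the door is well open
- crate: fixed open wooden crate of pipe fittings, outside 340 (x) x 300 (y) x 60 mm high, walls and floor 10 mm; origin under its centre, inner floor 10 mm above the bench
- tee: the only T-shaped fitting in the crate, plain grey iron like all the others. Origin where its three sockets meet; the run lies along its x (66 mm end to end), the branch along its +y, ending 33 mm from the origin. Each socket ends in a band 36 mm in diameter, 13 mm long; the body between is 29 mm thick. It lies flat, origin 18 mm above the crate's floor; 0.2 to 0.3 kg
- elbow_a: an elbow lying flat: two such sockets at right angles, along its +x and +y, each ending 33 mm from the origin in a 36 mm band; origin where they meet, 18 mm above the floor
- elbow_b: a second, identical elbow
- coupling: a straight coupling standing on end: 36 mm in diameter, 40 mm high, origin under its centre
- union: a union with a hexagonal nut, standing on end: up to 53 mm across the corners, 46 mm high, origin under its centre
- short_nipple: a short pipe nipple lying down: 27 mm in diameter, 64 mm long along its x, origin at its middle
- long_nipple: a long pipe nipple lying along the crate's -y wall: 27 mm in diameter, 152 mm long along its x, origin at its middle
- plug_a: a square-headed pipe plug standing head up by the crate's -y wall: 25 mm in diameter, 27 mm high, origin under its centre
- plug_b: a second, identical plug
- paint_can: bystander: quart paint can, 110 mm in diameter, 121 mm high, origin under its centre
- pipe_wrench: bystander: pipe wrench lying flat, about 245 mm long along its x, 22 mm high, origin near its middle on the underside
Things that resemble listed ones, but are neither listed nor needed, are in the scene too. Leave any yellow look-alike of the tee alone.

How it is judged:
By the outcome, as a careful person would: the job done as asked, in the order asked, and still so for the second after the job is handed in, with the robot touching nothing.
It also fails if it takes over 58 s, if anything falls off the work surface, if the arm or the gripper's body presses on something with over 40 N, if the wrist force passes 120 N, or if a joint passes its speed limit or range.

ROBOT

A 6-joint arm with a two-finger parallel gripper is mounted at the origin on the work surface. World frame = base frame: x ahead of the robot, y to its left, z up, the work surface at z = 0. Lengths are in m, angles in rad, forces in N, time in s.
With the tool pointing down it reaches from about 0.4 to 0.825 m from the base axis. Payload 7 kg.
Tool frame: the origin (TCP) lies at the centre of the arm's flange, where the gripper is bolted on; the fingertips stand 178 mm ahead of it and the grasp point (between the pads) lies ahead of it (tcp_to_grasp is the z of the grasp point in the tool frame, in m); z points along the fingers, x is the direction in which the jaws open and shut, and the axes are right-handed (so a half turn about z gives the same grasp; the last joint's range is limited). The gripper opens to 88 mm and grips with 3 to 60 N. Pads are 19 mm wide; open, the fingers measure 130 mm over their backs; the gripper's body (78 mm by 193 mm) begins 47 mm behind the grasp point.
Start: joints at [-0.868, 0.359, 0.012, 0, -1.224, -0.288], TCP at [0.272, -0.618, 0.405] pointing down, gripper open.
Joint ranges: [-3.07, 3.07], [-1.43, 2.12], [-1.02, 1.25], [-3.03, 1.67], [-3.05, -0], [-3.03, 3.03]. Speed limits (rad/s): [2.39, 2.39, 3.01, 3.14, 3.14, 3.14].

INTERFACE

Orientations are given as [roll, pitch, yaw] about the fixed x, y, z axes, in that order (R = Rz(yaw) Ry(pitch) Rx(roll)).
In Python, from station import get_state, grab_frame, job_done, tcp_to_grasp gives the robot as it stands.
- The arm moves only by the tool drive_tool, never from a script. Its argument "moves" is a list of rows, each a list of 7 numbers: the shift along the tool's x, y, z in mm, then the turn, a rotation vector about the tool's x, y, z in degrees, then the closure, from -1 (fully open) to 1 (shut), so that 0 is half open. In form: [[dx, dy, dz, ax, ay, az, claw], ...]. A call has 1 to 12 rows; each row is the pose to reach, as a shift and turn from the pose commanded when the call began, along the tool's axes at that moment; what a row does not reach only later rows make up. A row lasts 1/8 s, in which the tool goes at most 62.5 mm and 10.7 degrees, less where a joint would pass 70% of its speed; a pose out of reach is approached as far as the arm can. A call with a gripper value outside its range is refused whole. The fingers move at their own pace and stop on an object; "grip_force" is the grip in N (left out, the last holds). Time passes only in rows, so rows that repeat a pose let the fingers close. It gives the time, the measured TCP pose, the force and the opening at its end, in the units of the state.
- get_state(): the state, without advancing time (a new reading comes with each control period).
- grab_frame(name): name is "scene" or "top" or "wrist"; returns a dict with "img" (384x512x3 uint8, red, green, blue), "range_z" (384x512 float32, m along the optical axis (not along the pixel's ray), 0 where there is no reading), "fovy" (degrees; the focal length in pixels is half the picture's height over the tangent of half this angle, whatever the lens; pixels are square), "cx", "cy" (the principal point, pixels), "rvec" (rotation vector, rad) and "tvec" (3), from world to camera coordinates, as OpenCV has them. Camera axes: x right, y down, z forward; pixel columns grow to the right and rows downward; lengths in m; the calibration is good to about 2 mm. A picture is of the moment at which its call begins.
- job_done(): hands the job in, once; it reports no verdict.
The state is a dict: "t": time; "q": joint angles; "qd": joint speeds; "joint_efforts": joint torques, N m; "eef_pos": TCP position; "ee_rot": TCP orientation; "force": force on the tool from outside, world axes, zero at the start; "moment": the same for the moment, N m; "width": finger opening in m.
Only numpy, scipy, OpenCV 4.12 (cv2) and the standard library are available. Lean on these libraries where they do the work, as an engineer would, in place of code of your own. Each camera call takes 0.05 s, during which the arm holds its last target. There are 200 camera calls.

## Working session

There is one attempt and no reset: what is moved stays moved. The work goes in short steps, Python scripts to look and compute and a tool call to move; the robot and the scene stay as the last step left them, time stands still between calls to the robot, and variables do not carry over. Pictures are saved under pics/ and viewed, about 8 in all and at most 12, crops included, and the job is handed in when it is done.

Besides the shell and the picture viewer there is one more tool, called after "Emit:" in YAML: its name, and indented under it one key for each argument. drive_tool: Moves the arm, as the interface text tells. Its arguments: {"type":"object","properties":{"moves":{"type":"array"},"grip_force":{"type":"number"}},"required":["moves"]}

```bash
mkdir -p pics; cat > h.py <<'E'
import numpy as np, cv2
from station import get_state, grab_frame, job_done, tcp_to_grasp
def cam(f):
    F=192/np.tan(np.radians(f["fovy"])/2); K=np.array([[F,0,f["cx"]],[0,F,f["cy"]],[0,0,1]])
    return K,cv2.Rodrigues(np.array(f["rvec"],float))[0],np.array(f["tvec"],float).ravel()
def cloud(f):
    K,R,t=cam(f); v,u=np.mgrid[:384,:512]; d=f["range_z"]
    P=np.stack([(u-K[0,2])/K[0,0]*d,(v-K[1,2])/K[1,1]*d,d],-1)
    W=(P-t)@R; W[d==0]=np.nan; return W
def save(n,im,s=1.5): cv2.imwrite("pics/"+n,cv2.resize(im,None,fx=s,fy=s)[:,:,::-1])
E
python3 - <<'E'
from h import *
import pickle
fs={n:grab_frame(n) for n in("scene","top")}
pickle.dump(fs,open("f0.pkl","wb"))
for n in fs: save(n+"0.png",fs[n]["img"]); K,R,t=cam(fs[n]); print(n,fs[n]["fovy"],-R.T@t,R[2])
print(get_state(),tcp_to_grasp)
E
```

```text
scene 44.457795531606294 [ 1.14948969 -0.86062242  0.99023533] [-0.48188461  0.62162087 -0.61755544]
top 50.82583461784872 [ 0.37652036 -0.01642847  1.28698429] [ 0.11394305 -0.01421671 -0.99338556]
{'t': 0.1, 'q': array([-8.67889435e-01,  3.59343615e-01,  1.11713203e-02, -3.24211649e-04,
       -1.22411963e+00, -2.88116077e-01]), 'qd': array([ 0.00076646, -0.00168085,  0.0015217 ,  0.00015784, -0.00148616,
       -0.00137259]), 'joint_efforts': array([-8.44107090e-04, -5.84161949e+01,  2.93752295e+01,  7.01558232e+00,
        1.01333534e-02, -5.06027800e-05]), 'eef_pos': array([ 0.27196894, -0.6176029 ,  0.40380409]), 'ee_rot': array([-3.14145988e+00, -1.52056164e-03,  1.98547665e+00]), 'force': array([-0.13575436,  0.06434088,  0.72388725]), 'moment': array([0.00322677, 0.04226344, 0.02137519]), 'width': 0.08754339103661274} 0.1593
```

View pics/top0.png

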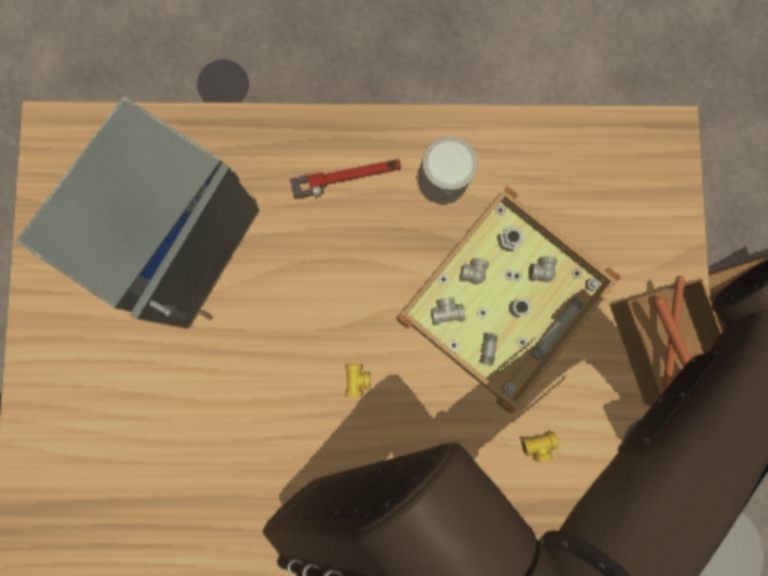

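View pics/scene0.png

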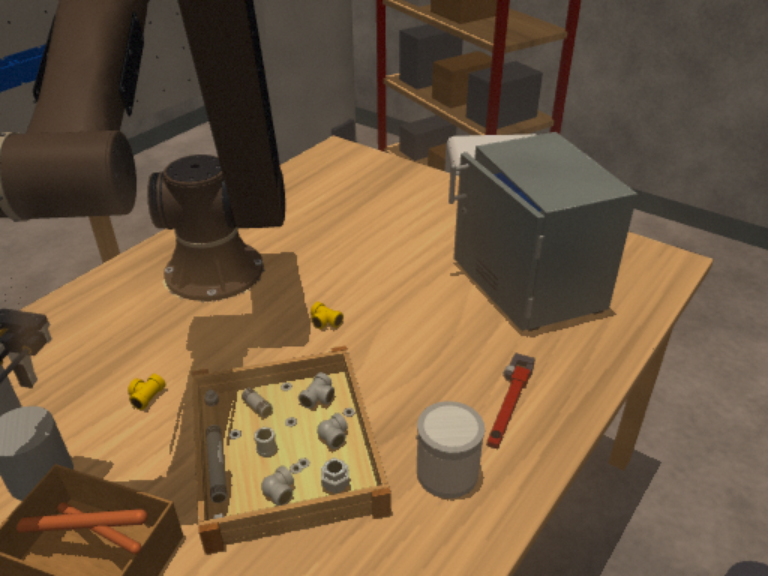

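The top view shows the cabinet at upper left, with the door slightly ajar: hinge near (220,165), free edge near (135,315), handle at (158,308). The tee is probably at (447,312) in the crate, and the elbows at (475,270) and (543,268). The yellow look-alikes are outside the crate.

```bash
python3 - <<'E'
from h import *
import pickle
fs=pickle.load(open("f0.pkl","rb")); f=fs["top"]; W=cloud(f)
z=W[...,2]; v,u=np.mgrid[:384,:512]
m=(abs(z-.3)<.004)&(u<175)
m2=cv2.morphologyEx(m.astype(np.uint8),cv2.MORPH_OPEN,np.ones((7,7)))
p=W[m2>0][:,:2].astype(np.float32); print("cabtop",cv2.boxPoints(cv2.minAreaRect(p)),p.shape)
d=(z>.279)&(z<.297)&(u<180)&(u>80)
n,l,s,c=cv2.connectedComponentsWithStats(d.astype(np.uint8))
for i in range(1,n):
    if s[i,4]>8:
        q=W[l==i]; print(s[i],q.mean(0)); print(cv2.boxPoints(cv2.minAreaRect(q[:,:2].astype(np.float32))).round(4).tolist())
# crate top
m=(abs(z-.06)<.005)&(u>260)&(u<420)&(v<275)
print("crate",cv2.boxPoints(cv2.minAreaRect(W[m][:,:2].astype(np.float32))))
o=(z>.016)&(z<.056)&(u>270)&(u<405)&(v>130)&(v<265)
n,l,s,c=cv2.connectedComponentsWithStats(o.astype(np.uint8))
for i in range(1,n):
    if s[i,4]>60: q=W[l==i]; print(s[i],c[i]*1.5,q.mean(0).round(3),q[:,2].max().round(3),cv2.minAreaRect(q[:,:2].astype(np.float32)))
for a in ((158,308),(135,318),(220,167)): print(a,W[int(a[1]/1.5),int(a[0]/1.5)])
im=np.hstack([cv2.resize(f["img"][90:230,70:190],None,fx=3,fy=3),cv2.resize(f["img"][125:265,260:410],None,fx=3,fy=3)])
save("crop1.png",im,.95)
E
```

```text
cabtop [[0.46577904 0.3978977 ]
 [0.7161646  0.23230693]
 [0.8272625  0.40029535]
 [0.576877   0.56588614]] (6862, 2)
[ 86 107  68 106 961] [0.57362475 0.29919745 0.29033271]
[[0.4296000003814697, 0.3264000117778778], [0.6919999718666077, 0.18979999423027039], [0.7181000113487244, 0.23999999463558197], [0.45570001006126404, 0.3765999972820282]]
crate [[ 0.2293649  -0.36202157]
 [ 0.50650585 -0.5929018 ]
 [ 0.8532598  -0.17667007]
 [ 0.5761188   0.05421019]]
[ 334  131   71  134 1180] [558.06991525 298.77457627] [ 0.512 -0.411  0.035] 0.056 ((0.522441029548645, -0.4113326668739319), (0.41567397117614746, 0.2089865803718567), 2.4883053302764893)
[332 151  17  17 125] [508.188 240.408] [ 0.633 -0.308  0.043] 0.056 ((0.6365289092063904, -0.31179681420326233), (0.04955397546291351, 0.042691316455602646), 45.733680725097656)
[307 171  19  19 231] [474.18831169 270.99350649] [ 0.569 -0.236  0.041] 0.052 ((0.5740863680839539, -0.2379027009010315), (0.051472052931785583, 0.061490386724472046), 68.63565826416016)
[353 171  18  17 243] [543.06790123 269.2654321 ] [ 0.573 -0.38   0.04 ] 0.05 ((0
[... 292 characters left out ...]
0 199  13  14 130] [519.12692308 307.53461538] [ 0.492 -0.326  0.046] 0.055 ((0.4923979640007019, -0.32882750034332275), (0.03493905067443848, 0.033072151243686676), 50.88146209716797)
[274 214  59  51 101] [454.87128713 360.46039604] [ 0.384 -0.193  0.038] 0.056 ((0.38761988282203674, -0.19195765256881714), (0.23430666327476501, 0.006488434970378876), 50.289405822753906)
[320 221  12  23 187] [488.35026738 348.47326203] [ 0.408 -0.263  0.034] 0.044 ((0.41011539101600647, -0.26525241136550903), (0.027937492355704308, 0.0690537616610527), 82.04913330078125)
(158, 308) [0.46914548 0.33371418 0.28134354]
(135, 318) [0.45063167 0.36471255 0.29509645]
(220, 167) [0.70721958 0.23676965 0.29167391]
```

View pics/crop1.png

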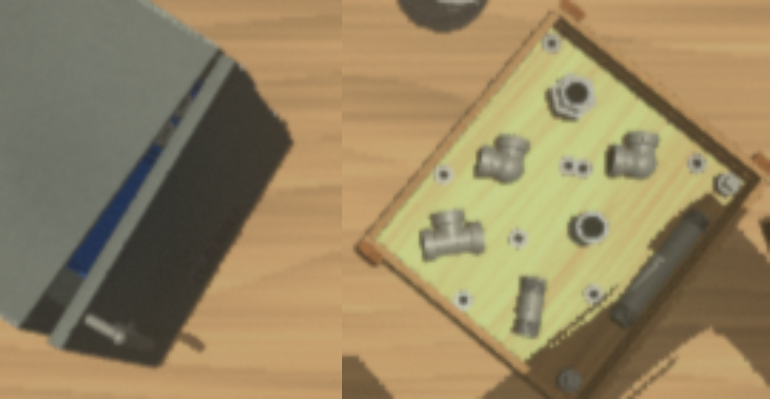

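The tee is confirmed at crop (452,238): its run lies roughly left–right and its branch points away from the robot (+x). Next I add a helper that works out moves and get the first legs.

```bash
cat >> h.py <<'E'
from scipy.spatial.transform import Rotation as Ro
def mv(p,yaw,p0=None,R0=None):
    "tool-frame shift (mm) and rotvec (deg) from the current pose to TCP p, tool down, given yaw(deg)"
    s=get_state(); 
    if p0 is None: p0=s["eef_pos"]; R0=Ro.from_euler("xyz",s["ee_rot"])
    T=Ro.from_euler("xyz",[np.pi,0,np.radians(yaw)])
    return np.r_[R0.inv().apply(np.array(p)-p0)*1000,(R0.inv()*T).as_rotvec(degrees=True)].round(1).tolist()
E
python3 - <<'E'
from h import *
print(mv([.50,-.25,.55],130)); print(mv([.46,.308,.53],152))
E
```

```text
[244.8, 356.8, -145.9, 0.0, -0.1, -16.2]
[771.6, 545.0, -125.1, 0.0, -0.1, -38.2]
```

Emit:
drive_tool:
  moves:
    - [245,357,-146,0,0,-16,-1]
    - [245,357,-146,0,0,-16,-1]
    - [245,357,-146,0,0,-16,-1]
    - [245,357,-146,0,0,-16,-1]
    - [245,357,-146,0,0,-16,-1]
    - [245,357,-146,0,0,-16,-1]
    - [245,357,-146,0,0,-16,-1]
    - [772,545,-125,0,0,-38,-1]
    - [772,545,-125,0,0,-38,-1]
    - [772,545,-125,0,0,-38,-1]
    - [772,545,-125,0,0,-38,-1]
    - [772,545,-125,0,0,-38,-1]

```text
t: 1.6
eef_pos: [0.4729, 0.0485, 0.5364]
ee_rot: [3.141, 0.0, 2.649]
force: [1.5, -0.1, -0.0]
width: 0.0877
```

```bash
python3 - <<'E'
from h import *
f=grab_frame("wrist"); save("w1.png",f["img"]); K,R,t=cam(f); s=get_state()
print(s["eef_pos"],np.degrees(s["ee_rot"]),-R.T@t,R[2]); print(mv([.46,.308,.53],152))
np.save("w1.npy",f,allow_pickle=True)
E
```

```text
[0.47279095 0.05380325 0.53576991] [ 1.79900597e+02 -6.53596429e-02  1.51945547e+02] [ 0.44157598 -0.00984585  0.5171124 ] [ 0.11719532  0.21947376 -0.96855383]
[130.8, 218.3, 6.3, 0.1, -0.1, -0.1]
```

Emit:
drive_tool:
  moves:
    - [131,218,6,0,0,0,-1]
    - [131,218,6,0,0,0,-1]
    - [131,218,6,0,0,0,-1]
    - [131,218,6,0,0,0,-1]
    - [131,218,6,0,0,0,-1]
    - [131,218,6,0,0,0,-1]

```text
t: 2.4
eef_pos: [0.4613, 0.301, 0.5298]
ee_rot: [-3.14, -0.0, 2.65]
force: [-0.8, -0.2, -0.0]
width: 0.088
```

```bash
python3 - <<'E'
from h import *
f=grab_frame("wrist"); s=get_state(); W=cloud(f); K,R,t=cam(f)
print(s["eef_pos"],np.degrees(s["ee_rot"]))
im=f["img"].copy()
p=K@(R@np.array([.46,.308,.288])+t); p=p[:2]/p[2]; print(p)
cv2.circle(im,(int(p[0]),int(p[1])),4,(255,0,0),1)
save("w2.png",im); np.save("w2.npy",f,allow_pickle=True)
z=W[...,2]
d=((z>.286)&(z<.296)).astype(np.uint8)
n,l,st,c=cv2.connectedComponentsWithStats(d)
for i in range(1,n):
    if st[i,4]>40:
        q=W[l==i]; print(st[i],q.mean(0).round(4)); print(cv2.boxPoints(cv2.minAreaRect(q[:,:2].astype(np.float32))).round(4).tolist())
E
```

```text
[0.46135839 0.30020115 0.5301996 ] [-1.79958713e+02 -2.40630035e-03  1.51769662e+02]
[259.00548621 214.51916137]
[258 219  15  14 147] [0.4601 0.3174 0.2876]
[[0.4546999931335449, 0.31369999051094055], [0.46470001339912415, 0.3127000033855438], [0.46560001373291016, 0.32170000672340393], [0.45559999346733093, 0.32269999384880066]]
[ 150  281  162   14 1980] [0.5008 0.3458 0.2927]
[[0.44940000772476196, 0.3677999973297119], [0.5508000254631042, 0.31189998984336853], [0.5562999844551086, 0.32190001010894775], [0.45489999651908875, 0.37779998779296875]]
```

View pics/w2.png

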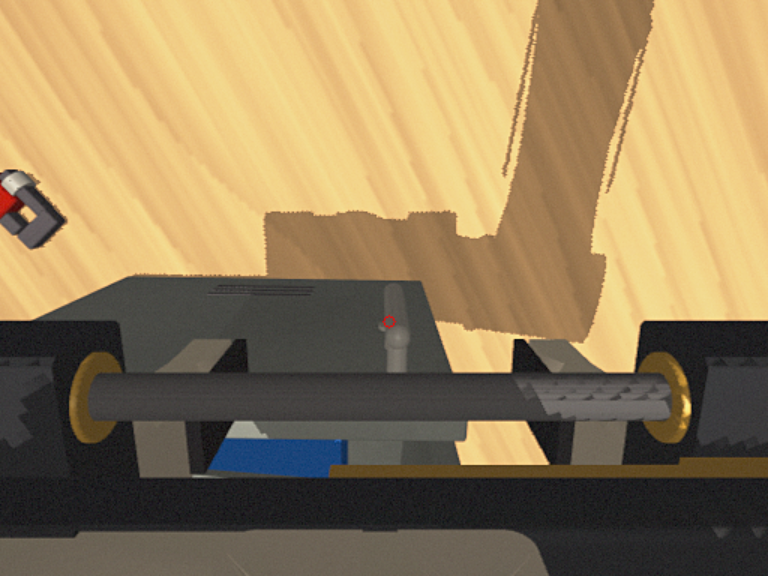

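The wrist view shows the handle's bar top just above the gripper at (398,335). By depth it is at (0.460, 0.317, 0.288), which agrees with the door model within 2 mm; the door stands about 0.08 rad ajar.

```bash
python3 - <<'E'
from h import *
print(mv([.460,.318,.50],151)); print(mv([.460,.318,.425],151))
E
```

```text
[9.6, 15.1, 30.2, -0.0, -0.0, 0.8]
[9.6, 15.1, 105.2, -0.0, -0.0, 0.8]
```

Emit:
drive_tool:
  moves:
    - [10,15,30,0,0,1,-1]
    - [10,15,30,0,0,1,-1]
    - [10,15,30,0,0,1,-1]

```text
t: 2.82
eef_pos: [0.46, 0.3175, 0.5015]
ee_rot: [3.141, 0.001, 2.631]
force: [0.3, 0.2, 0.3]
width: 0.0875
```

```bash
python3 - <<'E'
from h import *
f=grab_frame("wrist"); W=cloud(f);z=W[...,2]
n,l,st,c=cv2.connectedComponentsWithStats(((z>.284)&(z<.2905)).astype(np.uint8))
for i in range(1,n):
    if st[i,4]>60: print(st[i],W[l==i].mean(0).round(4))
s=get_state(); print(s["eef_pos"],np.degrees(s["ee_rot"]))
print(mv([.460,.318,.425],151))
E
```

```text
[244 209  19  19 267] [0.4599 0.3169 0.2869]
[0.46000539 0.31760813 0.50177308] [1.79911712e+02 4.17316540e-02 1.50725986e+02]
[0.3, 0.2, 76.8, 0.1, 0.0, -0.3]
```

Emit:
drive_tool:
  moves:
    - [0,0,40,0,0,0,-1]
    - [0,0,77,0,0,0,-1]
    - [0,0,77,0,0,0,-1]
    - [0,0,77,0,0,0,1]
    - [0,0,77,0,0,0,1]
    - [0,0,77,0,0,0,1]
    - [0,0,77,0,0,0,1]
    - [0,0,77,0,0,0,1]
  grip_force: 20

```text
t: 3.88
eef_pos: [0.4596, 0.3186, 0.4236]
ee_rot: [3.141, 0.0, 2.631]
force: [-0.4, -0.7, -1.1]
width: 0.0432
```

```bash
python3 - <<'E'
from h import *
s=get_state(); p0=s["eef_pos"]; R0=Ro.from_euler("xyz",s["ee_rot"]); print(p0,s["force"],s["width"],np.degrees(s["ee_rot"]))
H=np.array([.715,.236]); r=p0[:2]-H; print(np.linalg.norm(r))
for a in list(range(6,96,6))+[83,85]:
    c,sn=np.cos(np.radians(a)),np.sin(np.radians(a)); q=H+np.array([[c,-sn],[sn,c]])@r
    print(a,q.round(3),mv([*q,p0[2]],np.degrees(s["ee_rot"][2])+a,p0,R0))
E
```

```text
[0.45963134 0.31864736 0.42357296] [-0.42101801 -0.7196049  -1.05983367] 0.04318391337625565 [1.79988078e+02 2.11298657e-03 1.50769320e+02]
0.26840964723537813
6 [0.452 0.292] [-6.9, -27.2, -0.0, 0.0, 0.0, -6.0]
12 [0.448 0.264] [-16.7, -53.6, -0.0, 0.0, 0.0, -12.0]
18 [0.447 0.236] [-29.1, -78.8, -0.0, 0.0, 0.0, -18.0]
24 [0.448 0.208] [-44.1, -102.5, -0.0, 0.0, 0.0, -24.0]
30 [0.453 0.18 ] [-61.6, -124.6, -0.0, 0.0, 0.0, -30.0]
36 [0.46  0.153] [-81.2, -144.7, -0.0, 0.0, 0.0, -36.0]
42 [0.47  0.127] [-102.8, -162.6, -0.0, 0.0, 0.0, -42.0]
48 [0.483 0.102] [-126.2, -178.2, -0.0, 0.0, 0.0, -48.0]
54 [0.498 0.078] [-151.0, -191.3, -0.0, 0.0, 0.0, -54.0]
60 [0.516 0.056] [-177.1, -201.7, -0.0, 0.0, 0.0, -60.0]
66 [0.536 0.036] [-204.2, -209.3, -0.0, 0.0, 0.0, -66.0]
72 [0.557 0.019] [-231.9, -214.0, -0.0, 0.0, 0.0, -72.0]
78 [0.581 0.003] [-259.9, -215.8, -0.0, 0.0, 0.0, -78.0]
84 [ 0.606 -0.009] [-288.0, -214.7, -0.0, 0.0, 0.0, -84.0]
90 [ 0.632 -0.019] [-315.8, -210.6, -0.0, 0.0, 0.0, -90.0]
83 [ 0.602 -0.007] [-283.3, -215.1, -0.0, 0.0, 0.0, -83.0]
85 [ 0.61  -0.011] [-292.6, -214.2, -0.0, 0.0, 0.0, -85.0]
```

Fingers are still closing (43 mm); I wait for contact.

Emit:
drive_tool:
  moves:
    - [0,0,0,0,0,0,1]
    - [0,0,0,0,0,0,1]
    - [0,0,0,0,0,0,1]
    - [0,0,0,0,0,0,1]
    - [0,0,0,0,0,0,1]
    - [0,0,0,0,0,0,1]

```text
t: 4.62
eef_pos: [0.4603, 0.3184, 0.4234]
ee_rot: [3.142, 0.001, 2.631]
force: [4.9, -1.5, -1.6]
width: 0.0117
```

Emit:
drive_tool:
  moves:
    - [-3,-14,0,0,0,-3,1]
    - [-7,-27,0,0,0,-6,1]
    - [-17,-54,0,0,0,-12,1]
    - [-29,-79,0,0,0,-18,1]
    - [-44,-102.5,0,0,0,-24,1]
    - [-61.5,-124.5,0,0,0,-30,1]
    - [-81,-145,0,0,0,-36,1]
    - [-103,-162.5,0,0,0,-42,1]
    - [-126,-178,0,0,0,-48,1]
    - [-126,-178,0,0,0,-48,1]

```text
t: 5.88
eef_pos: [0.4834, 0.1006, 0.4234]
ee_rot: [-3.141, 0.0, -2.815]
force: [2.2, -0.8, -0.8]
width: 0.0112
```

```bash
python3 - <<'E'
from h import *
s=get_state(); p0=s["eef_pos"]; R0=Ro.from_euler("xyz",s["ee_rot"]); print(p0,s["force"],s["width"],np.degrees(s["ee_rot"]))
H=np.array([.715,.236]); r=p0[:2]-H; print(np.linalg.norm(r))
for a in (6,12,18,24,30,36,40):
    c,sn=np.cos(np.radians(a)),np.sin(np.radians(a)); q=H+np.array([[c,-sn],[sn,c]])@r
    print(a,mv([*q,p0[2]],np.degrees(s["ee_rot"][2])+a,p0,R0))
E
```

```text
[0.48336193 0.10058069 0.42340742] [ 2.18401605 -0.83970037 -0.81190907] 0.011242095585075294 [-1.79978965e+02  2.34265375e-02 -1.61270963e+02]
0.2683180706819473
6 [-7.1, -27.2, 0.0, -0.0, 0.0, -6.0]
12 [-16.9, -53.5, 0.0, -0.0, 0.0, -12.0]
18 [-29.5, -78.6, 0.0, -0.0, 0.0, -18.0]
24 [-44.6, -102.3, 0.1, -0.0, 0.0, -24.0]
30 [-62.2, -124.2, 0.1, -0.0, 0.0, -30.0]
36 [-81.9, -144.2, 0.1, -0.0, 0.0, -36.0]
40 [-96.1, -156.4, 0.1, -0.0, 0.0, -40.0]
```

Emit:
drive_tool:
  moves:
    - [-7,-27,0,0,0,-6,1]
    - [-17,-53.5,0,0,0,-12,1]
    - [-29.5,-78.5,0,0,0,-18,1]
    - [-44.5,-102,0,0,0,-24,1]
    - [-62,-124,0,0,0,-30,1]
    - [-82,-144,0,0,0,-36,1]
    - [-89,-150,0,0,0,-38,1]
    - [-89,-150,0,0,0,-38,1]
    - [-89,-150,0,0,0,-38,0]
    - [-89,-150,0,0,0,-38,0]
    - [-89,-150,0,0,0,-38,0]
    - [-89,-150,0,0,0,-38,0]

```text
t: 7.38
eef_pos: [0.6151, -0.0114, 0.4235]
ee_rot: [-3.142, 0.0, -2.151]
force: [-0.4, 0.8, -0.9]
width: 0.0431
```

```bash
python3 - <<'E'
from h import *
s=get_state(); print(s["eef_pos"],s["force"],s["width"],np.degrees(s["ee_rot"]),s["q"])
p=s["eef_pos"]
print(mv([p[0],p[1],.55],-123)); print(mv([.44,-.178,.40],-180)); print(mv([.44,-.178,.40],0))
E
```

```text
[ 0.61512866 -0.01137575  0.42345279] [-0.41142683  0.81359243 -0.85999213] 0.043079094047721166 [-1.79999011e+02  1.15488644e-02 -1.23222622e+02] [ 2.98505072e-01  2.49959469e-01 -9.84804437e-02 -1.22781447e-04
 -1.22219025e+00  6.92489040e-01]
[-0.0, -0.0, -126.5, -0.0, 0.0, -0.2]
[235.3, 55.2, 23.4, 0.0, 0.0, 56.8]
[235.3, 55.2, 23.4, -0.0, 0.0, -123.2]
```

Emit:
drive_tool:
  moves:
    - [0,0,-40,0,0,0,0]
    - [0,0,-85,0,0,0,0]
    - [60,14,-85,0,0,10,-0.5]
    - [120,30,-85,0,0,20,-0.5]
    - [170,40,-50,0,0,30,-0.5]
    - [213,29,0,0,0,40,-0.5]
    - [213,29,40,0,0,50,-0.5]
    - [213,29,50,0,0,57,-0.5]
    - [213,29,50,0,0,57,-0.5]
    - [213,29,50,0,0,57,-0.5]
    - [213,29,50,0,0,57,-0.5]

```text
t: 8.75
eef_pos: [0.4745, -0.1737, 0.3743]
ee_rot: [-3.142, 0.002, 3.139]
force: [0.2, -0.1, 0.1]
width: 0.0658
```

```bash
python3 - <<'E'
from h import *
f=grab_frame("wrist"); s=get_state(); print(s["eef_pos"],s["force"],s["width"],np.degrees(s["ee_rot"]))
W=cloud(f); z=W[...,2]; K,R,t=cam(f); im=f["img"].copy()
d=((z>.022)&(z<.055)).astype(np.uint8)
n,l,st,c=cv2.connectedComponentsWithStats(d)
for i in range(1,n):
    if st[i,4]>200:
        q=W[l==i]; r=cv2.minAreaRect(q[:,:2].astype(np.float32)); print(st[i],c[i].round(),q.mean(0).round(4),np.percentile(q[:,2],99).round(4),r); print(cv2.boxPoints(r).round(4).tolist())
save("w3.png",im); np.save("w3.npy",f,allow_pickle=True)
g=grab_frame("top"); save("top3.png",g["img"]); np.save("t3.npy",g,allow_pickle=True)
E
```

```text
[ 0.47444222 -0.17371833  0.37419602] [ 0.51646786  0.47570769 -0.81973241] 0.0655969198629283 [1.79998706e+02 8.34846333e-02 1.79858047e+02]
[  28    0   69   52 1515] [74. 28.] [ 0.6267 -0.3045  0.0407] 0.0545 ((0.6344693899154663, -0.30570608377456665), (0.05019451677799225, 0.03364326059818268), 25.704059600830078)
[[0.6046000123023987, -0.30140000581741333], [0.6191999912261963, -0.33169999718666077], [0.6643999814987183, -0.3100000023841858], [0.6498000025749207, -0.27970001101493835]]
[210   0  43  24 760] [232.  10.] [ 0.4918 -0.3172  0.0467] 0.0524 ((0.49210304021835327, -0.3177100121974945), (0.034198250621557236, 0.014095933176577091), 3.5602457523345947)
[[0.4745999872684479, -0.3116999864578247], [0.4754999876022339, -0.32580000162124634], [0.5095999836921692, -0.3237000107765198], [0.5087000131607056, -0.30959999561309814]]
[ 252    0  219  249 3756] [378. 109.] [ 0.3647 -0.2339  0.0386] 0.0548 ((0.38557854294776917, -0.20360581576824188), (0.28004443645477295, 0.03652884066104889), 57.445011138916016)
[[0.2948000133037567, -0.3118000030517578], [0.3255999982357025, -0.
[... 1527 characters left out ...]
  134   59   74 3016] [243. 172.] [ 0.4841 -0.1803  0.0415] 0.0473 ((0.48633238673210144, -0.17853599786758423), (0.05078500881791115, 0.06645647436380386), 8.500405311584473)
[[0.4562999904155731, -0.149399995803833], [0.4661000072956085, -0.2152000069618225], [0.5163999795913696, -0.20759999752044678], [0.5065000057220459, -0.14190000295639038]]
[  0 156  10  53 326] [  3. 182.] [ 0.7229 -0.1677  0.027 ] 0.0339 ((0.724770724773407, -0.16585031151771545), (0.054443348199129105, 0.008890891447663307), 79.71014404296875)
[[0.715499997138977, -0.19179999828338623], [0.7243000268936157, -0.19339999556541443], [0.734000027179718, -0.13989999890327454], [0.7253000140190125, -0.13830000162124634]]
```

View pics/w3.png

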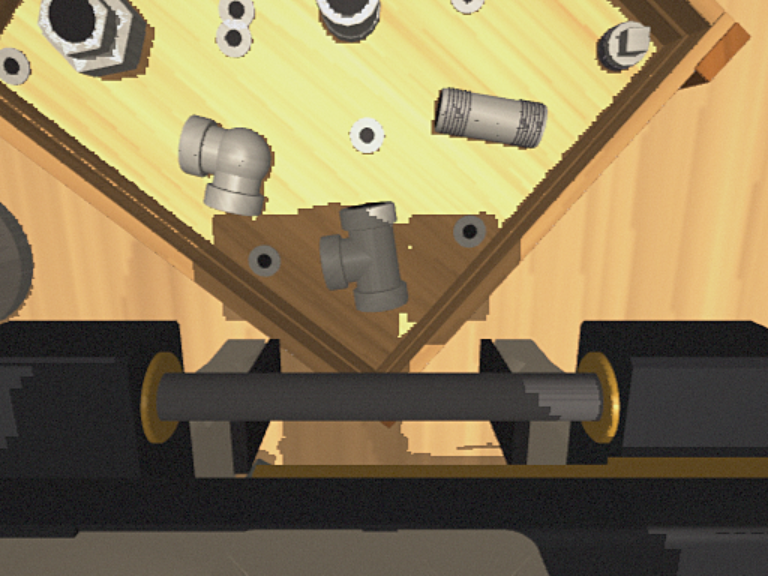

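View pics/top3.png

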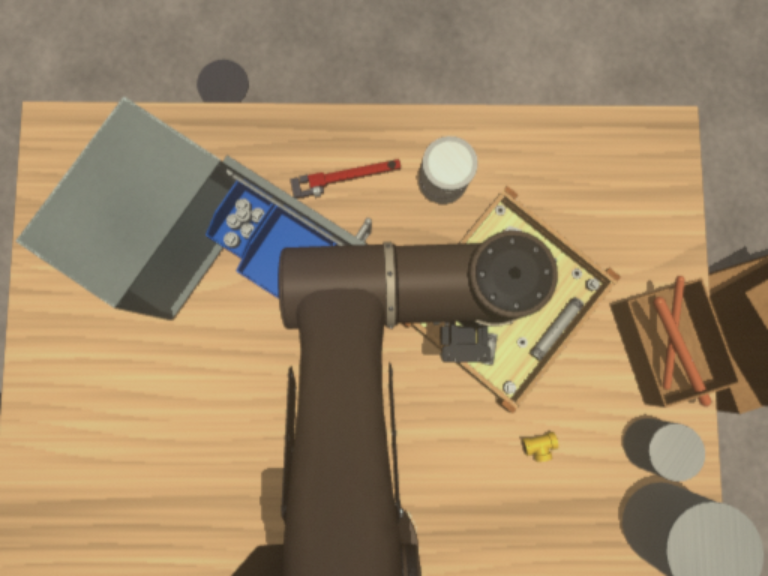

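The wrist view clearly shows the tee at (370,258), branch pointing left (+x). The measured outline is 50.8 × 66.5 mm with its top at 47 mm, as specified. The top view shows the door at about a right angle, with the narrow bin full of plugs and the wide bin empty. I will grip from the branch end to the back of the run; clearance to the walls is about 14 mm.

```bash
python3 - <<'E'
from h import *
print(mv([.488,-.178,.26],188.6)); print(mv([.488,-.178,.1935],188.6))
W=cloud(np.load("t3.npy",allow_pickle=True).item()); f=np.load("t3.npy",allow_pickle=True).item()
z=W[...,2]; v,u=np.mgrid[:384,:512]
m=((z>.287)&(z<.297)&(u>140)&(u<245)&(v>95)&(v<170)).astype(np.uint8)
n,l,st,c=cv2.connectedComponentsWithStats(m)
for i in range(1,n):
    if st[i,4]>15: q=W[l==i]; r=cv2.minAreaRect(q[:,:2].astype(np.float32));print(st[i],q.mean(0),r,cv2.boxPoints(r).round(4).tolist())
im=f["img"].astype(int); b=((im[...,2]>im[...,0]+60)&(u<230)&(z>0)); 
q=W[b]; H=np.array([.715,.236]); 
for a in (146.5+90,): 
    y=np.array([np.cos(np.radians(a)),np.sin(np.radians(a))]); x=np.array([y[1],-y[0]])
    d=np.c_[(q[:,:2]-H)@x,(q[:,:2]-H)@y,q[:,2]]; 
    for k in range(3): print(np.percentile(d[:,k],[0,2,50,98,100]).round(3))
    fl=d[(abs(d[:,2]-.2)<.005)]; print("floor",len(fl),fl.min(0),fl.max(0))
E
```

```text
[-13.5, -4.2, 114.1, -0.0, 0.1, -8.8]
[-13.4, -4.2, 180.6, -0.0, 0.1, -8.8]
[143 104 101  60 654] [0.64841453 0.11628972 0.29237467] ((0.6470378637313843, 0.11335135996341705), (0.28274402022361755, 0.029671192169189453), 60.64554214477539) [[0.5648000240325928, -0.0026000000070780516], [0.5906999707221985, -0.017100000753998756], [0.7293000221252441, 0.22930000722408295], [0.7034000158309937, 0.24379999935626984]]
[0.003 0.005 0.067 0.13  0.133]
[0.03  0.032 0.132 0.196 0.234]
[0.194 0.196 0.201 0.26  0.264]
floor 1300 [0.00268954 0.03226393 0.19501326] [0.13333304 0.21702634 0.20497131]
```

Emit:
drive_tool:
  moves:
    - [-13.5,-4,50,0,0,-9,-0.5]
    - [-13.5,-4,100,0,0,-9,-0.5]
    - [-13.5,-4,140,0,0,-9,-0.5]
    - [-13.5,-4,165,0,0,-9,-0.5]
    - [-13.5,-4,180,0,0,-9,-0.5]
    - [-13.5,-4,180,0,0,-9,-0.5]
    - [-13.5,-4,180,0,0,-9,1]
    - [-13.5,-4,180,0,0,-9,1]
    - [-13.5,-4,180,0,0,-9,1]
    - [-13.5,-4,180,0,0,-9,1]
    - [-13.5,-4,180,0,0,-9,1]
  grip_force: 35

```text
t: 10.22
eef_pos: [0.4881, -0.1779, 0.1944]
ee_rot: [-3.141, 0.002, -2.988]
force: [-1.9, 1.7, 7.1]
width: 0.047
```

```bash
python3 - <<'E'
from h import *
s=get_state(); print(s["eef_pos"],s["force"],s["width"],np.degrees(s["ee_rot"]))
E
```

```text
[ 0.48808522 -0.17794288  0.19437155] [-1.89806903  1.66890213  7.06667891] 0.046971878217892275 [-1.79976964e+02  8.91276317e-02 -1.71212584e+02]
```

```bash
python3 - <<'E'
from h import *
p=get_state()["eef_pos"]
print(mv([p[0],p[1],.53],188.8)); print(mv([.564,.132,.53],236.5))
E
```

```text
[-0.5, -0.1, -335.6, -0.0, 0.1, -0.0]
[-122.9, 294.6, -335.6, -0.1, 0.1, -47.7]
```

Emit:
drive_tool:
  moves:
    - [0,0,-30,0,0,0,1]
    - [0,0,-80,0,0,0,1]
    - [0,0,-140,0,0,0,1]
    - [0,0,-200,0,0,0,1]
    - [0,0,-260,0,0,0,1]
    - [0,0,-310,0,0,0,1]
    - [0,0,-336,0,0,0,1]
    - [0,0,-336,0,0,0,1]

```text
t: 11.22
eef_pos: [0.4875, -0.178, 0.5312]
ee_rot: [-3.141, 0.004, -2.989]
force: [0.4, -0.6, -3.4]
width: 0.047
```

Tee held (width 47 mm, extra weight about 2.6 N). I now move over the bin.

Emit:
drive_tool:
  moves:
    - [-20,45,0,0,0,-8,1]
    - [-40,95,0,0,0,-16,1]
    - [-60,145,0,0,0,-24,1]
    - [-80,195,0,0,0,-32,1]
    - [-102,245,0,0,0,-40,1]
    - [-123,294,0,0,0,-48,1]
    - [-123,294,0,0,0,-48,1]
    - [-123,294,0,0,0,-48,1]
    - [-123,294,0,0,0,-48,1]

```text
t: 12.35
eef_pos: [0.5642, 0.1305, 0.5289]
ee_rot: [3.141, -0.001, -2.152]
force: [-0.8, -0.5, -1.3]
width: 0.0469
```

```bash
python3 - <<'E'
from h import *
f=grab_frame("wrist"); s=get_state(); print(s["eef_pos"],s["force"],s["width"],np.degrees(s["ee_rot"]))
W=cloud(f); z=W[...,2]; save("w4.png",f["img"]); np.save("w4.npy",f,allow_pickle=True)
m=((z>.287)&(z<.297)).astype(np.uint8)
n,l,st,c=cv2.connectedComponentsWithStats(m)
for i in range(1,n):
    if st[i,4]>100: q=W[l==i]; r=cv2.minAreaRect(q[:,:2].astype(np.float32));print(st[i],q.mean(0),r,cv2.boxPoints(r).round(4).tolist())
im=f["img"].astype(int); b=(im[...,2]>im[...,0]+50)&(z>0); q=W[b]; H=np.array([.715,.236])
a=np.radians(236.5); y=np.array([np.cos(a),np.sin(a)]); x=np.array([y[1],-y[0]])
d=np.c_[(q[:,:2]-H)@x,(q[:,:2]-H)@y,q[:,2]]
for k in range(3): print(np.percentile(d[:,k],[0,2,50,98,100]).round(3))
fl=d[(abs(d[:,2]-.2)<.005)]; print("floor",len(fl),fl.min(0),fl.max(0))
h=d[d[:,2]>.212]; print(np.histogram(h[:,1],bins=np.arange(0.02,.3,.006)))
print("grasp in door frame",(s["eef_pos"][:2]-H)@x,(s["eef_pos"][:2]-H)@y)
E
```

```text
[0.5641841  0.1303776  0.52921762] [-0.14611171 -0.25501755 -1.14138753] 0.04711967642577921 [ 1.79988690e+02 -1.18179368e-02 -1.23319514e+02]
[398   3  16  18 167] [ 0.61553442 -0.01198474  0.2880334 ] ((0.6156867742538452, -0.012305280193686485), (0.008875333704054356, 0.008489289321005344), 11.619955062866211) [[0.6104999780654907, -0.008999999612569809], [0.6122000217437744, -0.017400000244379044], [0.6208999752998352, -0.015599999576807022], [0.6191999912261963, -0.007300000172108412]]
[    0    72   460    31 11667] [0.63738728 0.10031656 0.2925633 ] ((0.6378175020217896, 0.10081074386835098), (0.2831234037876129, 0.015091478824615479), 57.302330017089844) [[0.5550000071525574, -0.0142000000923872], [0.5677000284194946, -0.02239999920129776], [0.7206000089645386, 0.2159000039100647], [0.7078999876976013, 0.2240000069141388]]
[-0.004 -0.001  0.043  0.106  0.136]
[-0.109  0.032  0.129  0.232  0.3  ]
[0.001 0.2   0.202 0.26  0.375]
floor 12809 [0.00601213 0.03139386 0.19807317] [0.11497504 0.23268086 0.20499539]
(array([   0,  588, 2724,   17,   23,   24,   27,   21,   20,   18,   48,
         90,   26,  183,  941, 1837,    0,   16,   17,   15,   19,   17,
         19,   25,   25,   24,   16,   16,   19,   21,   18,   16,   21,
         11,    0, 1920,    0,    0,    0,    0,    0,    0,    0,    0,
          0,    0]), array([0.02 , 0.026, 0.032, 0.038, 0.044, 0.05 , 0.056, 0.062, 0.068,
       0.074, 0.08 , 0.086, 0.092, 0.098, 0.104, 0.11 , 0.116, 0.122,
       0.128, 0.134, 0.14 , 0.146, 0.152, 0.158, 0.164, 0.17 , 0.176,
       0.182, 0.188, 0.194, 0.2  , 0.206, 0.212, 0.218, 0.224, 0.23 ,
       0.236, 0.242, 0.248, 0.254, 0.26 , 0.266, 0.272, 0.278, 0.284,
       0.29 , 0.296]))
grasp in door frame 0.06746632816765691 0.17131789197288855
```

View pics/w4.png

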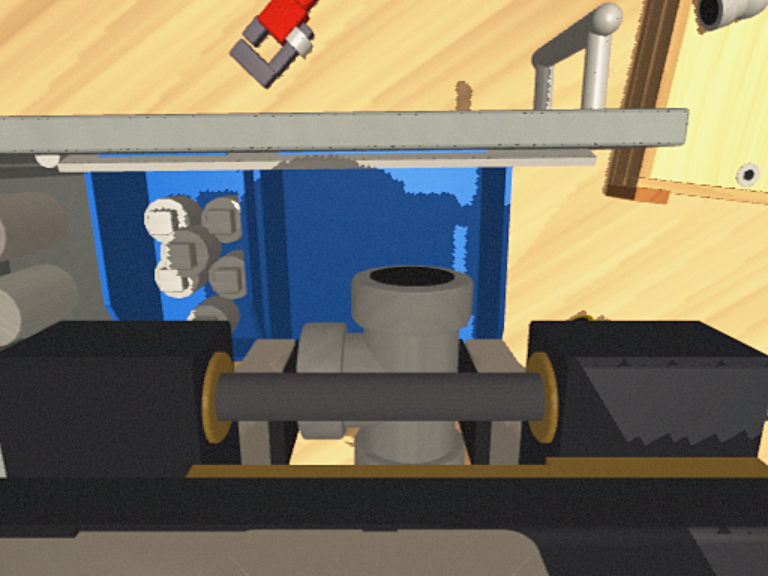

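The wrist view shows the tee held level over the wide bin. Its walls are at y 0.115 and 0.232 in the door frame and its floor is at 0.200, which matches the given 118 mm width. The door stands at about 91°.

```bash
python3 - <<'E'
from h import *
W=cloud(np.load("w4.npy",allow_pickle=True).item()); q=W[130:215,95:165].reshape(-1,3); print("plug top",np.nanpercentile(q[:,2],[50,90,99]))
H=np.array([.715,.236]); a=np.radians(236.5); y=np.array([np.cos(a),np.sin(a)]); x=np.array([y[1],-y[0]])
p=H+.072*x+.173*y; print(p,mv([*p,.42],237.0),mv([*p,.386],237))
E
```

```text
plug top [0.22500162 0.25303519 0.26117776]
[0.55947512 0.13147722] [1.6, 4.5, 109.2, 0.0, -0.0, -0.3] [1.6, 4.5, 143.2, 0.0, -0.0, -0.3]
```

Emit:
drive_tool:
  moves:
    - [1.5,4.5,30,0,0,0,1]
    - [1.5,4.5,70,0,0,0,1]
    - [1.5,4.5,105,0,0,0,1]
    - [1.5,4.5,125,0,0,0,1]
    - [1.5,4.5,133,0,0,0,1]
    - [1.5,4.5,138,0,0,0,1]
    - [1.5,4.5,138,0,0,0,1]

```text
t: 13.28
eef_pos: [0.56, 0.1324, 0.3919]
ee_rot: [-3.141, 0.001, -2.151]
force: [-0.3, 0.6, -1.7]
width: 0.0473
```

```bash
python3 - <<'E'
from h import *
s=get_state(); print(s["eef_pos"],s["force"],s["width"],np.degrees(s["ee_rot"]))
E
```

```text
[0.559975   0.13238665 0.39193904] [-0.26071284  0.61013005 -1.66115113] 0.047334562246549576 [-1.79975615e+02  3.64744699e-02 -1.23252912e+02]
```

Emit:
drive_tool:
  moves:
    - [0,0,3,0,0,0,1]
    - [0,0,5,0,0,0,1]
    - [0,0,6,0,0,0,1]
    - [0,0,6,0,0,0,1]

```text
t: 13.78
eef_pos: [0.5598, 0.1326, 0.3854]
ee_rot: [3.142, -0.0, -2.151]
force: [0.8, -0.6, -2.3]
width: 0.0468
```

Emit:
drive_tool:
  moves:
    - [0,0,1,0,0,0,1]
    - [0,0,1.5,0,0,0,1]
    - [0,0,1.5,0,0,0,1]

```text
t: 14.15
eef_pos: [0.5599, 0.1326, 0.3844]
ee_rot: [-3.141, 0.0, -2.151]
force: [-2.3, -0.6, 2.5]
width: 0.0469
```

Contact felt (vertical force rose from −2.3 to +2.5 N). I release partway and lift out.

Emit:
drive_tool:
  moves:
    - [0,0,0,0,0,0,-0.1]
    - [0,0,0,0,0,0,-0.2]
    - [0,0,0,0,0,0,-0.3]
    - [0,0,0,0,0,0,-0.3]
    - [0,0,0,0,0,0,-0.3]
    - [0,0,-10,0,0,0,-0.3]
    - [0,0,-30,0,0,0,-0.3]
    - [0,0,-70,0,0,0,-0.3]
    - [0,0,-120,0,0,0,-0.3]
    - [0,0,-160,0,0,0,-0.3]
    - [0,0,-160,0,0,0,-0.3]

```text
t: 15.52
eef_pos: [0.56, 0.1323, 0.5486]
ee_rot: [-3.137, 0.006, -2.151]
force: [0.7, 0.2, -0.0]
width: 0.0569
```

```bash
python3 - <<'E'
from h import *
s=get_state(); print(s["eef_pos"],s["force"],s["width"]); f=grab_frame("wrist"); save("w5.png",f["img"])
print(mv([.46,-.2,.55],237))
E
```

```text
[0.5599518  0.13230612 0.54863218] [ 0.66358944  0.16823534 -0.01886286] 0.05688164349677876
[332.7, -98.8, -4.9, -0.1, 0.2, -0.2]
```

View pics/w5.png

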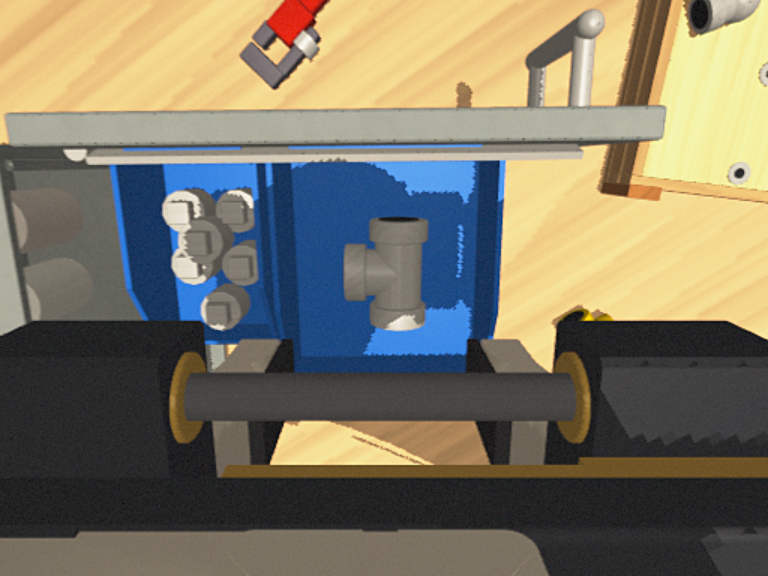

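The tee lies flat in the wide bin at (390,272), the gripper is clear and the plugs are undisturbed. One numeric check of the door, can and wrench, then I hand in.

```bash
python3 - <<'E'
from h import *
import pickle
f=grab_frame("wrist"); W=cloud(f); z=W[...,2]
n,l,st,c=cv2.connectedComponentsWithStats(((z>.287)&(z<.297)).astype(np.uint8)); i=1+st[1:,4].argmax()
(vx,vy,_,_)=cv2.fitLine(W[l==i][:,:2].astype(np.float32),cv2.DIST_HUBER,0,.01,.01).ravel(); print("door deg",np.degrees(np.arctan2(vy,vx))%180+180-146.5)
a=pickle.load(open("f0.pkl","rb"))["top"]["img"].astype(int); g=grab_frame("top")["img"].astype(int)
print("can/wrench region max-diff px",(abs(a-g).max(-1)[95:140,190:325]>40).sum(), get_state()["force"])
job_done()
E
```

```text
door deg 90.88031
can/wrench region max-diff px 91 [ 0.53534851  0.25695699 -0.03194441]
the job is handed in; nothing more can be done
```

The door is open to about 91° and the tee is lying flat in the wide empty bin on its inside. I handed the job in at about 16 s of the 58 s allowed.

- **Door:** I pulled it open by the handle. After I let go, it measured 90.9°.
- **Tee:** I gripped it from the branch end to the back of the run and lowered it until contact, where the vertical force changed by about 5 N. The last wrist picture shows it in the bin with the gripper clear above.
- **Other items:** The arm came near only the tee in the crate. In that last picture the plugs in the narrow bin look undisturbed.
- **Check that was not clean:** The before/after top-view comparison around the can and wrench showed 91 changed pixels. I put this down to the arm, its shadow or the opened door entering that area, but did not confirm it. The arm never went near either item, and I felt no unexpected force.

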